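# Change a flip-over drilling jig to its right-hand side

## Robot

A 6-joint arm with a two-finger parallel gripper is mounted at the origin on a cart in front of the work surface, level with it; the furniture and walls round the work are solid. World frame = base frame: x ahead of the robot, y to its left, z up, the work surface at z = 0. Lengths are in mm, angles in degrees, forces in N, time in s.
With the tool pointing down it reaches from about 350 to 850 mm from the base axis. Payload 8.1 kg.
Tool frame: the origin (TCP) lies between the finger pads; the fingertips stand 22 mm ahead of it and the grasp point (between the pads) lies 3 mm ahead of it; z points along the fingers, y is the line along which they close (so a half turn about z gives the same grasp; the last joint's range is limited). The gripper opens to 85 mm and grips with 20 to 120 N. Pads are 22 mm wide; open, the fingers measure 114 mm over their backs; the gripper's body (76 mm by 85 mm) begins 54 mm behind the grasp point. The pads swing forward as they close: fully open they stand 13 mm farther back than shut.
Start: joints at [-72.731, 7.471, 85.268, -0, 87.261, -4.893], TCP at [226.356, -555.669, 253.292] pointing down, gripper open.
Joint ranges: [-169.43, 169.43], [-51.17, 129.36], [1.28, 143.12], [-76.62, 256.62], [0, 156.53], [-152.29, 152.29]. Speed limits (degrees/s): [136.94, 136.94, 159.86, 180, 180, 180].

## Interface

Orientations are given as [roll, pitch, yaw] about the fixed x, y, z axes, in that order (R = Rz(yaw) Ry(pitch) Rx(roll)).
In Python, from bench import sense, snapshot, calibration, hand_in gives the robot as it stands.
- The arm moves only by the shell command python3 -m crank 'ROWS' [FORCE]. ROWS is JSON, a list of rows, each a list of 5 numbers: the shift along the tool's x, y, z in cm, then the turn about the tool's z in rad, then the finger opening in cm, from 0 to 8.54. A call has 1 to 20 rows; each row is the pose to reach, as a shift and turn from the pose commanded when the call began, along the tool's axes at that moment; what a row does not reach only later rows make up. A row lasts 1/10 s, in which the tool goes at most 50 mm and 8.59 degrees, less where a joint would pass 70% of its speed; a pose out of reach is approached as far as the arm can. A call with a gripper value outside its range is refused whole. The fingers move at their own pace and stop on an object; FORCE is the grip in N (left out, the last holds). Time passes only in rows, so rows that repeat a pose let the fingers close. It gives the time, the measured TCP pose, the force, the opening and the grip force at its end, in the units of the state.
- sense(): the state, without advancing time (a new reading comes with each control period).
- snapshot(name): name is "scene" or "top" or "wrist"; returns (picture, depth): 480x640x3 uint8, red, green, blue; 480x640 float32, mm along the optical axis (not along the pixel's ray), 0 where there is no reading.
- calibration(name): a dict with "fovy" (degrees; the focal length in pixels is half the picture's height over the tangent of half this angle, whatever the lens; pixels are square), "cx", "cy" (the principal point, pixels), "k1" (the pictures are not rectified: a ray, as slopes to the right and down, at radius r is drawn at 1 + k1 r^2 times it, then the intrinsics apply), "rvec" (rotation vector, rad) and "tvec" (3), from world to camera coordinates, as OpenCV has them; the wrist camera has in their place "tool_from_camera" (4x4, takes a point from camera to tool coordinates, whose origin is the TCP and whose axes are the flange's). Camera axes: x right, y down, z forward; pixel columns grow to the right and rows downward; lengths in mm; the calibration is good to about 2 mm. A picture is of the moment at which its call begins: read the wrist's pose just before it. calibration takes no time and is no camera call.
- hand_in(): hands the job in; it is judged then, once.
The state is a dict: "time": time; "joint_pos": joint angles; "qd": joint speeds; "joint_efforts": joint torques, N m; "tool_pos": TCP position; "tcp_rot": TCP orientation; "ft_force": force on the tool from outside, world axes, zero at the start; "wrist_torque": the same for the moment, N m; "finger_gap": finger opening in mm; "grip_force": force on a finger pad.
Only numpy, scipy, OpenCV 4.12 (cv2) and the standard library are available. Lean on these libraries where they do the work, as an engineer would, in place of code of your own. Each camera call takes 0.05 s, during which the arm holds its last target. There are 200 camera calls.

## Task

Change the drilling jig on the bench over to its right-hand side; nothing needs to be picked up. First push the loose wooden blank up the right-hand channel until it is home against the end stop, sliding it without lifting it; then flip the hinged template over its spine, without slamming it, so that it lies flat over the blank; last, turn the wooden button beside that channel fully across the template's edge to lock it. Leave the drilled part in the left-hand channel and the tools around the jig where they are.

Things in the scene. Friction and masses are not known exactly. Their poses are not given: they have to be found in the camera images.
- jig: Plywood and beech drilling jig, screwed to the bench. Origin on the bench under the middle of the spine; x along the spine away from the robot, y left, z up. Spine 18 mm wide on y = 0; outer rails |y| = 79 to 97 mm; both x = -75 to +75, tops at z = 53 and 56 mm. Base board 10 mm thick, x = -125 to +80, y = +-100. Two 70 mm wide channels, open to the robot, on y = +44 and -44.
- stop_face (a point): Middle of the near face of the end stop that closes the right-hand channel (y = -44 mm): jig frame (63, -44, 32.5) mm; the stop's top is at z = 56. Axes are the jig's.
- blank: Loose beech blank, 110 mm long (x), 66 mm wide, about 0.25 kg, in the right-hand channel but 35 to 80 mm short of the end stop. Origin in the middle of its underside, x towards the stop. The 45 mm high main part runs from x = -31 to +55 mm; the near end, x = -55 to -31, is a tongue only 22 mm high.
- blank_far (a point): Centre of the blank's far end face (the one that meets the end stop), x = +55 mm, 22.5 mm above its underside.
- blank_near (a point): Centre of the near end face of the blank's tongue (the face to push on), x = -55 mm, 11 mm above its underside: 21 mm above the bench.
- template (a joint): Template hinge, rad: 0 = flat over the left-hand channel, 1.57 = upright, 3.14 (its end) = flat over the right-hand channel. The hinge is stiff (0.2 N m): the template, 0.18 kg, stays at any angle where it is left. It starts raised by 0.03 to 0.25.
- hinge_mid (a point): Middle of the template's hinge axis, 62.5 mm above the bench over the spine: jig frame (0, 0, 62.5) mm; the axis runs along jig x. The template is a 12 mm plywood leaf, 142 mm along the spine, with three brass bushings 2 mm proud on both faces; the axis lies in its mid-plane and its main part ends 76 mm from the axis.
- tab (a point): Middle of the template's lifting tab, 104 mm from the hinge axis, at mid-thickness. The tab is 12 mm thick, 40 mm wide, on jig x = -50 mm, from 76 to 126 mm from the axis; it overhangs the outer rail by 29 mm, free space under it to the bench. y points outwards along the leaf, x along the spine, z through the face that is uppermost while it lies on the left.
- button (a joint): Turn of the wooden button on the right-hand rail, rad: 0 = along the rail, clear of the template; positive = counter-clockwise from above, far end swinging left over the template; stops at 1.57 = square across the template's edge (locked). It stays where it is left (0.05 N m); starts between -0.35 and +0.1. A like button on the left rail is fixed and not used.
- button_pivot (a point): Centre of the button, on its upright pivot, jig frame (10, -88, 77.5) mm. A bar 68 mm long, 15 mm wide, 16 mm high, pivoted at its middle; underside 69.5 and top 85.5 mm above the bench, 1 mm over the upper face of the template when that lies flat.
- button_far_end (a point): Tip of the button's far arm, 34 mm from the pivot along the bar: the end that swings over the template.
- drilled: Bystander: finished beech part like the blank, with three drilled holes, home in the left-hand channel under the template. Origin in the middle of its underside.
- try_square: Bystander: try square lying flat to the right, 129x234x16 mm; origin in the middle of its underside.
- pencil: Bystander: pencil on the bench, in front of the jig to the left, 7 mm thick.
- marking_gauge: Bystander: wooden marking gauge to the left, 69 mm high; origin in the middle of its underside.
- spool_1: Bystander: turned wooden sleeve to the right, 42 mm across and 70 mm high, standing; origin in the middle of its underside.
- spool_3: Bystander: turned wooden sleeve to the right, 44 mm across and 40 mm high, standing; origin in the middle of its underside.
- block_plane: Bystander: iron block plane to the right, 59 mm high; origin in the middle of its underside.
Not all that is in view belongs to the job. Leave any turquoise look-alike of the blank alone.

How it is judged:
By the outcome, as a careful person would: the job done as asked, in the order asked, and still so for the second after the job is handed in, with the robot touching nothing.
It also fails if it takes over 51 s, if anything falls off the work surface, if the arm or the gripper's body presses on something with over 40 N, if the wrist force passes 120 N, or if a joint passes its speed limit or range.

## Working session

There is one attempt and no reset: what is moved stays moved. The work goes in short steps, Python scripts to look and compute and a shell command to move; the robot and the scene stay as the last step left them, time stands still between calls to the robot, and variables do not carry over. Pictures are saved under pics/ and viewed, at most 11 in all, crops included, and the job is handed in when it is done.

```bash
ls; mkdir -p pics; cat > h.py <<'E'
import numpy as np,cv2
from bench import sense,snapshot,calibration
from scipy.spatial.transform import Rotation as R
def cal(n):
    c=calibration(n);f=240/np.tan(np.radians(c['fovy']/2));return c,f
def world(n,depth,st=None):
    """HxWx3 world pts"""
    c,f=cal(n);K=np.array([[f,0,c['cx']],[0,f,c['cy']],[0,0,1]])
    u,v=np.meshgrid(np.arange(640.),np.arange(480.))
    d=np.stack([(u-c['cx'])/f,(v-c['cy'])/f],-1);s=d.copy()
    for _ in range(15): s=d/(1+c['k1']*(s**2).sum(-1,keepdims=True))
    p=np.concatenate([s*depth[...,None],depth[...,None]],-1)
    if 'rvec' in c:
        Rm=cv2.Rodrigues(np.array(c['rvec'],float))[0];return (p-np.array(c['tvec']).ravel())@Rm
    T=np.array(c['tool_from_camera']);p=p@T[:3,:3].T+T[:3,3]
    return p@R.from_euler('xyz',st['tcp_rot'],degrees=True).as_matrix().T+np.array(st['tool_pos'])
def shot(n,name):
    st=sense();im,d=snapshot(n);cv2.imwrite(f'pics/{name}.png',im[...,::-1]);W=world(n,d,st);W[d==0]=np.nan
    np.save(f'pics/{name}.npy',W);return im,W
E
python3 - <<'E'
from h import *
print(sense())
shot('scene','s0');shot('top','t0')
E
```

```text
pics
{'time': 0.0, 'joint_pos': array([-7.27317990e+01,  7.51581659e+00,  8.53297373e+01,  1.26051171e-03,
        8.72614411e+01, -4.89161039e+00]), 'qd': array([ 0.03372225, -0.00380596, -0.10144084,  0.05165973,  0.04223403,
        0.09057125]), 'joint_efforts': array([-1.41755936e-03, -5.69393528e+01, -5.00554347e+01, -2.27512505e-04,
        1.48650329e-02,  3.48038918e-05]), 'tool_pos': array([ 226.20418002, -555.17419669,  252.232619  ]), 'tcp_rot': array([-1.79893502e+02, -1.03779362e-02,  2.21597404e+01]), 'ft_force': array([-0.52530156,  0.327196  , -0.15242972]), 'wrist_torque': array([0.03259425, 0.01064998, 0.02441296]), 'grip_force': 0.0, 'finger_gap': 85.4955772540471}
```

View pics/t0.png

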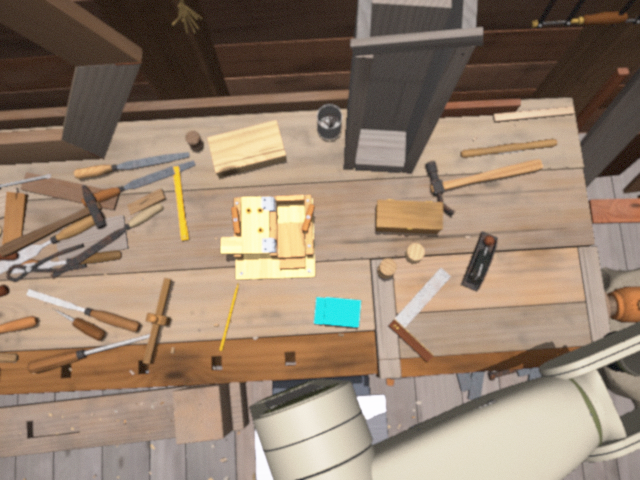

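View pics/s0.png

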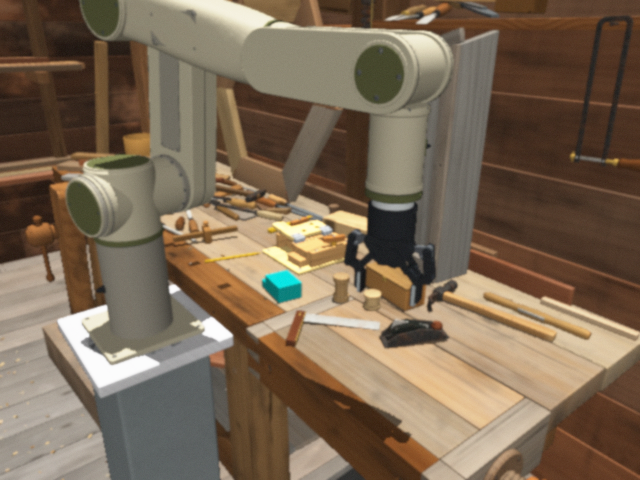

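Top view: the jig is at about (277,237). Blank candidates are the pale block in the right channel (291,249), the turquoise look-alike (338,312), the brown block (410,215) and the board (246,147). By the description it is (291,249), which I'll check in a crop.

```bash
python3 - <<'E'
from h import *
im=cv2.imread('pics/t0.png');W=np.load('pics/t0.npy')
c=im[185:290,210:330];cv2.imwrite('pics/c0.png',cv2.resize(c,None,fx=6,fy=5.7,interpolation=cv2.INTER_CUBIC)[:600])
np.set_printoptions(precision=0,suppress=True)
for u,v in [(291,249),(338,312),(410,215),(232,245),(237,277),(314,277),(298,270),(275,270),(255,230),(400,60),(415,40),(307,215),(387,268),(415,252)]: print(u,v,W[v,u])
E
```

```text
291 249 [512.  47.  51.]
338 312 [353. -58.  43.]
410 215 [ 578. -250.   64.]
232 245 [526. 188.  75.]
237 277 [457. 187.  12.]
314 277 [448.  -5.  -6.]
298 270 [466.  34.   7.]
275 270 [470.  92.   4.]
255 230 [560. 131.  74.]
400 60 [ 825. -205.  368.]
415 40 [ 714. -183.  619.]
307 215 [587.   3.  88.]
387 268 [ 449. -182.   69.]
415 252 [ 489. -258.   38.]
```

View pics/c0.png

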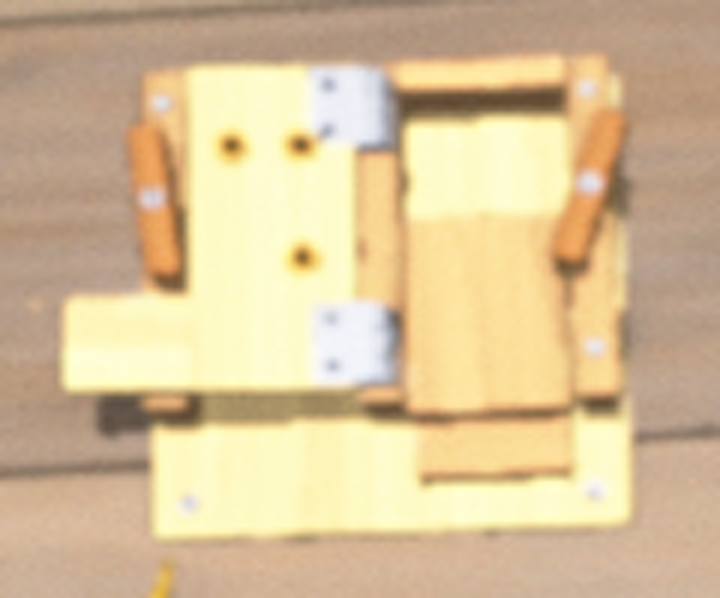

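The crop shows the blank with its tongue towards the robot in the right channel, the template slightly raised on the left, and the button at roughly -0.3. At that angle the button's near arm overhangs the template's landing area, so I'll square it first. Next I'll fit the jig pose.

```bash
cat >> h.py <<'E'
def proj(n,P,st=None):
    c,f=cal(n);P=np.atleast_2d(P).astype(float)
    if 'rvec' in c: p=P@cv2.Rodrigues(np.array(c['rvec'],float))[0].T+np.array(c['tvec']).ravel()
    else:
        T=np.array(c['tool_from_camera']);t=(P-np.array(st['tool_pos']))@R.from_euler('xyz',st['tcp_rot'],degrees=True).as_matrix()
        p=(t-T[:3,3])@T[:3,:3]
    s=p[:,:2]/p[:,2:];s=s*(1+c['k1']*(s**2).sum(1,keepdims=True))
    return s*f+[c['cx'],c['cy']]
def j2w(q,P):
    P=np.atleast_2d(P).astype(float);c,s=np.cos(q[2]),np.sin(q[2])
    return np.c_[q[0]+c*P[:,0]-s*P[:,1],q[1]+s*P[:,0]+c*P[:,1],P[:,2]]
E
python3 - <<'E'
from h import *
from scipy.optimize import least_squares
np.set_printoptions(precision=2,suppress=True)
J=[[-125,100,10],[-125,-100,10],[-75,-97,56],[10,-88,85.5],[10,88,85.5]]
px=np.array([[153,537],[632,525],[620,400],[588,183],[150,198]])/[6,5.7]+[210,185]
r=least_squares(lambda q:(proj('top',j2w(q,J))-px).ravel(),[560,90,0])
print(r.x,np.degrees(r.x[2]),r.fun.reshape(-1,2))
q=r.x
# blank tongue near edge top corners, z=32: crop (420,480),(572,472); main near top edge z=55 (407,412),(570,408)
def solve(p,z):
    return least_squares(lambda a:(proj('top',[[a[0],a[1],z]])[0]-p),[500,50]).x
c,s=np.cos(q[2]),np.sin(q[2])
for p,z in [((420,478),32),((572,470),32),((405,412),55),((570,408),55),((557,262),85.5),((623,115),85.5),((125,295),75),((125,388),75)]:
    w=solve(np.array(p)/[6,5.7]+[210,185],z);d=w-q[:2];print(p,w,'jig',[c*d[0]+s*d[1],-s*d[0]+c*d[1]])
W=np.load('pics/t0.npy')
m=(W[...,0]>350)&(W[...,0]<750)&(W[...,1]>-80)&(W[...,1]<280)&(W[...,2]>95)
print('high',m.sum())
print(calibration('wrist'))
E
```

```text
[573.04  88.56  -0.03] -1.674540203676214 [[-0.24  0.33]
 [-0.17  0.06]
 [-0.23 -0.89]
 [ 0.22  0.49]
 [ 0.4   0.03]]
(420, 478) [467.93  77.6 ] jig [np.float64(-104.74483575360723), np.float64(-14.020478110024957)]
(572, 470) [467.71  14.98] jig [np.float64(-103.13246069727882), np.float64(-76.62752105770964)]
(405, 412) [493.17  80.82] jig [np.float64(-79.61155678333903), np.float64(-10.07256047875812)]
(570, 408) [490.92  13.83] jig [np.float64(-79.9057892289482), np.float64(-77.09472584457544)]
(557, 262) [548.2   15.03] jig [np.float64(-22.685847455666334), np.float64(-74.22562874211846)]
(623, 115) [610.66 -14.96] jig [np.float64(40.626431785813935), np.float64(-102.379115960134)]
(125, 295) [546.65 190.  ] jig [np.float64(-29.345618668053138), np.float64(100.62605159809715)]
(125, 388) [506.52 191.03] jig [np.float64(-69.48845797602083), np.float64(100.480350010403)]
high 0
{'fovy': 58.864908247992844, 'cx': 323.2274186317291, 'cy': 241.91545807235437, 'k1': -0.06814637154143366, 'tool_from_camera': array([[  -0.  ,   -0.96,   -0.29,   72.6 ],
       [   1.  ,   -0.  ,    0.  ,   -0.51],
       [  -0.  ,   -0.29,    0.96, -120.01],
       [   0.  ,    0.  ,    0.  ,    1.  ]])}
```

```bash
python3 -m crank '[[50.1,-47.2,0,0.416,0],[50.1,-47.2,0,0.416,0],[50.1,-47.2,0,0.416,0],[50.1,-47.2,0,0.416,0],[50.1,-47.2,0,0.416,0],[50.1,-47.2,0,0.416,0],[50.1,-47.2,0,0.416,0],[50.1,-47.2,0,0.416,0],[50.1,-47.2,0,0.416,0],[50.1,-47.2,0,0.416,0],[50.1,-47.2,0,0.416,0],[50.1,-47.2,0,0.416,0],[50.1,-47.2,0,0.416,0],[50.1,-47.2,0,0.416,0],[50.1,-47.2,0,0.416,0],[50.1,-47.2,0,0.416,0],[50.1,-47.2,0,0.416,0],[50.1,-47.2,0,0.416,0]]' 40
python3 - <<'E'
from h import *
import pickle
st=sense();pickle.dump(st,open('pics/w0.pkl','wb'));print(st['time'],st['tool_pos'],st['tcp_rot'])
shot('wrist','w0')
E
```

```text
time: 1.9
tool_pos: [512.0, 69.3, 253.2]
tcp_rot: [180.0, 0.0, -1.8]
ft_force: [0.3, 1.0, 0.2]
finger_gap: 0.3
grip_force: 0.0
1.9 [512.00273205  69.31997162 253.22592933] [ 1.79984797e+02  1.09098510e-02 -1.76580813e+00]
```

View pics/w0.png

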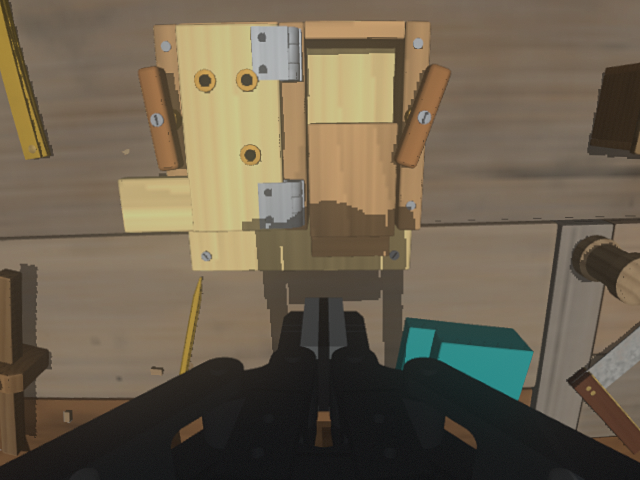

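The wrist view confirms the layout. Base corners are at (191,270) and (409,269), button screws at (424,117) and (156,120), and the tongue's near edge at about row 255. The turquoise block sits at (465,345), clear of the job. I'll refine the fit with these.

```bash
python3 - <<'E'
from h import *
import pickle
from scipy.optimize import least_squares
np.set_printoptions(precision=1,suppress=True)
st=pickle.load(open('pics/w0.pkl','rb'))
J=[[-125,100,10],[-125,-100,10],[-75,-97,56],[10,-88,85.5],[10,88,85.5],[75,-97,56]]
px=np.array([[191,270],[409,270],[421,229],[424,117],[156,120],[430,23]])
r=least_squares(lambda q:(proj('wrist',j2w(q,J),st)-px).ravel(),[573,88,-.03])
q=r.x;print(q,np.degrees(q[2]),r.fun)
c,s=np.cos(q[2]),np.sin(q[2])
for p,z in [((311,255),32),((386,255),32),((308,236),55),((396,236),55),((405,164),85.5),((443,66),85.5),((121,232),75),((189,230),73),((120,180),75)]:
    w=least_squares(lambda a:(proj('wrist',[[a[0],a[1],z]],st)[0]-p),[500,50]).x
    d=w-q[:2];print(p,w,'jig',np.array([c*d[0]+s*d[1],-s*d[0]+c*d[1]]))
W=np.load('pics/w0.npy')
for u,v in [(135,205),(180,205),(240,200),(425,100),(350,170),(350,248),(465,350),(600,260)]: print(u,v,W[v,u])
E
```

```text
[573.8  89.6  -0. ] -1.4382723512172573 [-0.5  1.6  0.2  0.4 -0.8  1.7 -0.4  0.3  0.2 -0.2  1.3 -2.7]
(311, 255) [471.2  80.8] jig [-102.3  -11.3]
(386, 255) [469.2  17.4] jig [-102.7  -74.8]
(308, 236) [494.5  81.7] jig [-79.1  -9.9]
(396, 236) [492.3  13.1] jig [-79.5 -78.5]
(405, 164) [551.4  13.1] jig [-20.5 -77.1]
(443, 66) [613.2 -10.3] jig [ 41.9 -98.9]
(121, 232) [507.6 218.7] jig [-69.4 127.4]
(189, 230) [506.9 168.2] jig [-68.8  76.9]
(120, 180) [545.9 213.2] jig [-31.  122.8]
135 205 [527.5 204.6  75.8]
180 205 [525.6 172.9  72.2]
240 200 [527.4 129.1  70.2]
425 100 [592.5   0.8  85.8]
350 170 [544.5  48.3  54.2]
350 248 [476.2  47.8  31.5]
465 350 [382.6 -52.2  44.7]
600 260 [ 459.4 -169.7   35. ]
```

```bash
python3 -m crank '[[-5,2.26,3,0,0],[-7,2.26,8,0,0],[-7,2.26,13,0,0],[-7,2.26,18,0,0],[-7,2.26,21.3,0,0],[-7,2.26,21.3,0,0],[-6.2,2.26,21.3,0,0],[-5,2.26,21.3,0,0],[-4.2,2.26,21.3,0,0],[-3.4,2.26,21.3,0,0],[-2.6,2.26,21.3,0,0],[-1.8,2.26,21.3,0,0],[-1.2,2.26,21.3,0,0],[-0.8,2.26,21.3,0,0],[-0.6,2.26,21.3,0,0]]'
```

```text
time: 3.45
tool_pos: [505.9, 48.1, 40.2]
tcp_rot: [-180.0, 0.0, -1.7]
ft_force: [-1.3, -0.1, 1.3]
finger_gap: -0.3
grip_force: 1.1
```

```bash
python3 -m crank '[[0.2,0,0,0,0],[0.4,0,0,0,0],[0.6,0,0,0,0],[0.7,0,0,0,0]]'; python3 -m crank '[[0.1,0,0,0,0],[0.2,0,0,0,0]]'; 
```

```text
time: 3.85
tool_pos: [512.7, 47.8, 40.2]
tcp_rot: [-180.0, -0.0, -1.7]
ft_force: [-1.9, 1.1, -0.7]
finger_gap: 0.1
grip_force: 0.5
time: 4.05
tool_pos: [514.6, 47.8, 40.2]
tcp_rot: [180.0, 0.0, -1.7]
ft_force: [-1.3, 0.2, -0.7]
finger_gap: -0.0
grip_force: 0.5
```

```bash
python3 -m crank '[[0.1,0,0,0,0],[0.1,0,0,0,0]]'; python3 -m crank '[[0.1,0,0,0,0],[0.1,0,0,0,0]]'
```

```text
time: 4.25
tool_pos: [515.3, 47.7, 40.2]
tcp_rot: [180.0, 0.1, -1.7]
ft_force: [-3.2, -0.7, 1.1]
finger_gap: 0.1
grip_force: 1.7
time: 4.45
tool_pos: [515.4, 47.7, 40.1]
tcp_rot: [180.0, 0.2, -1.7]
ft_force: [-8.8, 0.2, 5.7]
finger_gap: 0.1
grip_force: 4.3
```

```bash
python3 -m crank '[[0.1,0,0,0,0],[0.1,0,0,0,0]]'; python3 -m crank '[[-0.2,0,0,0,0],[-1.5,0,0,0,0],[-3.5,0,0,0,0],[-3.5,0,-3,0,0],[-3.5,0,-7,0,0],[-3.5,0,-12,0,0],[-3.5,0,-17,0,0],[-3.5,0,-17,0,0]]'
python3 - <<'E'
from h import *
import pickle
st=sense();pickle.dump(st,open('pics/w1.pkl','wb'));print(st['time'],st['tool_pos'],st['tcp_rot'])
shot('wrist','w1')
cv2.imwrite('pics/w1c.png',cv2.imread('pics/w1.png')[:330,100:500])
E
```

```text
time: 4.65
tool_pos: [515.5, 47.8, 39.8]
tcp_rot: [180.0, 0.3, -1.7]
ft_force: [-12.7, 0.3, 8.7]
finger_gap: 0.2
grip_force: 6.4
time: 5.45
tool_pos: [487.6, 48.7, 219.6]
tcp_rot: [-180.0, -0.9, -1.7]
ft_force: [1.2, 0.1, 0.2]
finger_gap: -0.2
grip_force: 0.0
5.45 [487.63066069  48.70061393 219.55775131] [-179.97789462   -0.89987177   -1.66984227]
```

View pics/w1c.png

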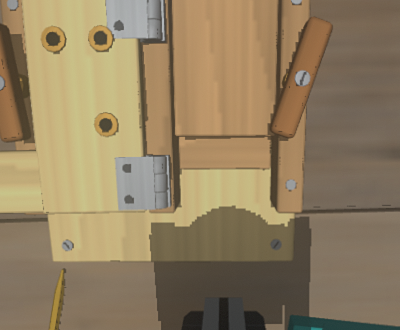

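```bash
cat >> h.py <<'E'
Q=np.array([574,89.2,-.0270])
def togo(jx,jy,z,st=None):
    """shift in tool axes (cm) from the pose now to a jig point for the TCP"""
    st=st or sense();d=j2w(Q,[jx,jy,z])[0]-st['tool_pos'];yaw=np.radians(st['tcp_rot'][2])
    c,s=np.cos(yaw),np.sin(yaw);return np.round([(c*d[0]+s*d[1])/10,(s*d[0]-c*d[1])/10,-d[2]/10],2)
E
python3 -m crank '[[0,0,0,0,0]]'
python3 - <<'E'
from h import *
import pickle
st=pickle.load(open('pics/w1.pkl','rb'));np.set_printoptions(precision=1,suppress=True)
print('tongue edge at px', proj('wrist',j2w(Q,[[-47,-44,32],[-23,-44,55]]),st),'seen (325,168),(322,136)')
W=np.load('pics/w1.npy');print(W[150,325],W[100,325])
print(togo(-15,-44,150),togo(-15,-44,94),togo(-15,-66,94))
E
```

```text
time: 5.6
tool_pos: [483.1, 48.7, 210.6]
tcp_rot: [-180.0, -0.1, -1.7]
ft_force: [-0.1, -0.6, 0.1]
finger_gap: 0.1
grip_force: 0.0
tongue edge at px [[324.9 168.9]
 [325.  135.7]] seen (325,168),(322,136)
[539.2  46.   32. ] [572.3  45.2  56. ]
[7.5 0.1 6.1] [ 7.5  0.1 11.7] [ 7.5  2.3 11.7]
```

```bash
python3 -m crank '[[4,0,3,0,0],[7.5,0,6,0,0],[7.5,0,9.5,0,0],[7.5,0,11.7,0,0],[7.5,0,11.7,0,0],[7.5,0.6,11.7,0,0],[7.5,1.1,11.7,0,0],[7.5,1.5,11.7,0,0],[7.5,1.9,11.7,0,0],[7.5,2.3,11.7,0,0],[7.5,2.3,11.7,0,0]]'; python3 -m crank '[[0,-1,0,0,0],[0,-2,-2,0,0],[-2,-2.5,-7,0,0],[-4,-2.5,-11,0,0],[-4,-2.5,-11,0,0]]'
python3 - <<'E'
from h import *
im,W=shot('wrist','w2')
cv2.imwrite('pics/w2c.png',im[:330,100:500,::-1])
print(sense()['tool_pos'])
E
```

```text
time: 6.7
tool_pos: [557.4, 22.9, 94.0]
tcp_rot: [180.0, -0.1, -1.7]
ft_force: [0.2, -1.2, 0.0]
finger_gap: -0.1
grip_force: 0.0
time: 7.2
tool_pos: [520.1, 50.7, 211.0]
tcp_rot: [-180.0, -0.6, -1.6]
ft_force: [1.3, -0.8, 1.7]
finger_gap: -0.1
grip_force: 0.0
[519.58853898  50.47757881 207.91459624]
```

View pics/w2c.png

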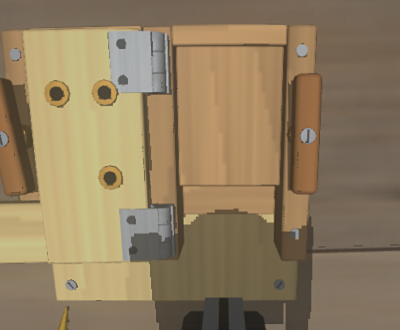

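Button is squared and the blank is home. Next: turn the tool 90° and straddle the tab.

```bash
python3 -m crank '[[0,-3,-1,-0.15,6],[0,-6,-1,-0.3,6],[0,-10,-1,-0.45,6],[0,-13,-1,-0.6,6],[0,-13,-1,-0.75,6],[0,-13,-1,-0.9,6],[0,-13,-1,-1.05,6],[0,-13,-1,-1.2,6],[0,-13,-1,-1.35,6],[0,-13,-1,-1.5,6],[0,-13,-1,-1.57,6],[0,-13,-1,-1.57,6],[0,-13,-1,-1.57,6]]'; python3 -c "
from h import *
print(sense()['joint_pos'],togo(-50,112.8,140),togo(-50,112.8,75))
im,W=shot('wrist','w3')"
```

```text
time: 8.55
tool_pos: [521.2, 179.8, 212.3]
tcp_rot: [-179.9, 0.0, 88.1]
ft_force: [0.1, 0.6, -0.4]
finger_gap: 59.5
grip_force: 0.0
[ 1.37059443e+01  1.31531429e+00  9.60496561e+01 -5.39122623e-03
  8.27178339e+01  1.55579432e+01] [2.37 0.51 7.23] [ 2.37  0.51 13.73]
```

View pics/w3.png

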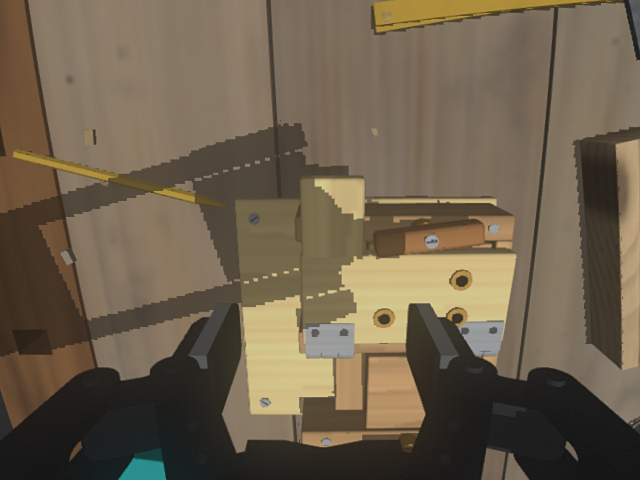

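The wrist view shows the tab at (301–365, 178–255), between the fingers in the closing direction. Quick projection check, then descend.

```bash
python3 -c "
from h import *
np.set_printoptions(precision=1,suppress=True)
for phi in (.03,.06,.1): print(phi,proj('wrist',j2w(Q,[[x,126*np.cos(phi)-6*np.sin(phi),62.5+126*np.sin(phi)+6] for x in(-70,-30)]),sense()).ravel())
W=np.load('pics/w3.npy');P=W[185:250:8,320:350:6].reshape(-1,3);print(W[185:250:8,335])
"; python3 -m crank '[[2.37,0.5,4,0,6],[2.37,0.5,8,0,6],[2.37,0.5,11,0,6],[2.37,0.5,13.7,0,6],[2.37,0.5,13.7,0,6]]'
```

```text
0.03 [299.6 177.  365.  176.7]
0.06 [299.3 178.4 365.6 178.1]
0.1 [298.9 180.7 366.4 180.4]
[[528.7 211.6  74.5]
 [528.6 206.8  75.4]
 [528.5 201.9  75.5]
 [528.3 196.9  75.8]
 [528.2 191.7  74.8]
 [528.1 186.1  73. ]
 [528.  181.   73.5]
 [527.9 175.6  73. ]
 [527.7 170.2  72.9]]
time: 9.1
tool_pos: [523.6, 202.3, 71.4]
tcp_rot: [-179.5, 0.2, 88.2]
ft_force: [-1.0, 0.2, -0.2]
finger_gap: 60.5
grip_force: 0.0
```

```bash
python3 -m crank '[[0,0,0,0,3.5],[0,0,0,0,3.5],[0,0,0,0,3.5],[0,0,0,0,3.5],[0,0,0,0,3.5],[0,0,0,0,3.5]]' 25; python3 -c "
from h import *
print(togo(-50,112.8,75))"
```

```text
time: 9.7
tool_pos: [527.3, 203.4, 77.8]
tcp_rot: [180.0, -0.0, 88.3]
ft_force: [-4.8, -0.4, -1.1]
finger_gap: 39.6
grip_force: 29.7
[-0.01 -0.02  0.28]
```

```bash
python3 -m crank '[[-0.04,0,-0.45,0,3.5],[-0.1,0,-1,0,3.5],[-0.21,0,-1.56,0,3.5],[-0.34,0,-2.1,0,3.5],[-0.48,0,-2.66,0,3.5],[-0.87,0,-3.72,0,3.5]]'
```

```text
time: 10.3
tool_pos: [527.0, 194.2, 113.7]
tcp_rot: [180.0, 0.0, 88.3]
ft_force: [0.3, -2.8, -7.0]
finger_gap: 39.1
grip_force: 28.6
```

```bash
python3 -m crank '[[-0.49,0,-1.02,0,3.5],[-1.08,0,-1.98,0,3.5],[-1.77,0,-2.88,0,3.5],[-2.54,0,-3.71,0,3.5],[-3.39,0,-4.45,0,3.5],[-4.3,0,-5.11,0,3.5],[-5.28,0,-5.67,0,3.5],[-6.32,0,-6.13,0,3.5],[-7.39,0,-6.49,0,3.5],[-8.49,0,-6.74,0,3.5],[-9.61,0,-6.87,0,3.5],[-10.41,0,-6.9,0,3.5],[-10.41,0,-6.9,0,3.5]]'; python3 - <<'E'
from h import *
im,W=shot('scene','s1');im2,W2=shot('wrist','w4')
a=cv2.resize(im[180:320,220:480],None,fx=2,fy=2);b=cv2.resize(im2,(373,280))
cv2.imwrite('pics/m1.png',np.hstack([a[:280,:420],b])[...,::-1])
E
```

```text
time: 11.6
tool_pos: [524.3, 88.9, 183.4]
tcp_rot: [179.9, 0.0, 88.2]
ft_force: [-1.1, 0.6, 7.4]
finger_gap: 39.3
grip_force: 26.3
```

View pics/m1.png

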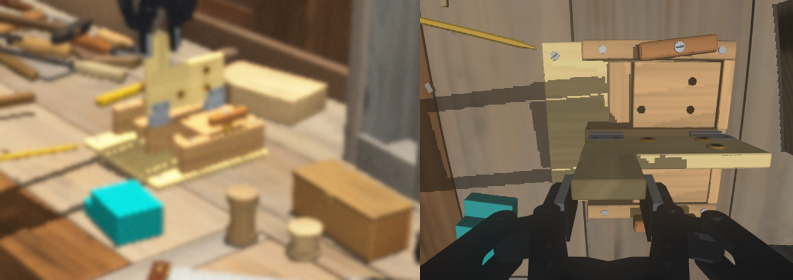

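```bash
python3 -m crank '[[-1.13,0,0.06,0,3.5],[-2.24,0,0.23,0,3.5],[-3.34,0,0.5,0,3.5],[-4.4,0,0.89,0,3.5],[-5.42,0,1.38,0,3.5],[-6.38,0,1.97,0,3.5],[-7.28,0,2.66,0,3.5],[-8.11,0,3.43,0,3.5],[-8.85,0,4.28,0,3.5],[-9.51,0,5.19,0,3.5],[-10.07,0,6.17,0,3.5],[-10.53,0,7.21,0,3.5],[-10.75,0,7.8,0,3.5],[-10.89,0,8.28,0,3.5],[-11.02,0,8.8,0,3.5],[-11.14,0,9.38,0,3.5]]'
```

```text
time: 13.3
tool_pos: [521.6, -23.9, 89.9]
tcp_rot: [179.8, 0.2, 88.2]
ft_force: [1.5, -7.2, 6.5]
finger_gap: 39.1
grip_force: 46.4
```

```bash
python3 -m crank '[[-0.05,0,0.3,0,3.5],[-0.1,0,0.6,0,3.5],[-0.13,0,0.9,0,3.5],[-0.15,0,1.2,0,3.5],[-0.16,0,1.4,0,3.5],[-0.16,0,1.6,0,3.5],[-0.16,0,1.75,0,3.5],[-0.16,0,1.9,0,3.5],[-0.16,0,1.9,0,3.5]]'
```

```text
time: 14.2
tool_pos: [521.6, -25.4, 70.6]
tcp_rot: [179.9, 0.2, 88.2]
ft_force: [3.1, -10.1, 2.3]
finger_gap: 39.2
grip_force: 51.7
```

```bash
python3 -c "
from h import *
np.set_printoptions(precision=1,suppress=True)
im,W=shot('wrist','w5');t,T=shot('top','t1')
q=j2w(Q,[[x,y,68.5] for x in(-40,10,50) for y in(-20,-45,-70)])
for p in q:
  u,v=proj('wrist',p,sense())[0].round().astype(int)
  print(p[:2],(u,v),W[v-2:v+3,u-2:u+3,2].mean() if 0<v<470 else '')
b=cv2.resize(im,(480,360));a=cv2.resize(t[185:290,210:330],(411,360));cv2.imwrite('pics/m2.png',np.hstack([a[:,:320] if 0 else cv2.resize(a,(320,280)).repeat(1,0) if 0 else a[:,91:411],b])[...,::-1])
"
```

```text
[533.5  70.3] (np.int64(358), np.int64(26)) 72.38514278766023
[532.8  45.3] (np.int64(357), np.int64(123)) nan
[532.1  20.3] (np.int64(356), np.int64(211)) 79.82491683153283
[583.5  68.9] (np.int64(543), np.int64(30)) 71.4706359595624
[582.8  43.9] (np.int64(533), np.int64(125)) 75.52846522936697
[582.1  19. ] (np.int64(523), np.int64(211)) 79.56415641821812
[623.4  67.9] (np.int64(678), np.int64(37)) nan
[622.8  42.9] (np.int64(664), np.int64(128)) nan
[622.1  17.9] (np.int64(648), np.int64(211)) nan<string>:8: RuntimeWarning: Mean of empty slice.
  ret = ret.dtype.type(ret / rcount)
```

View pics/m2.png

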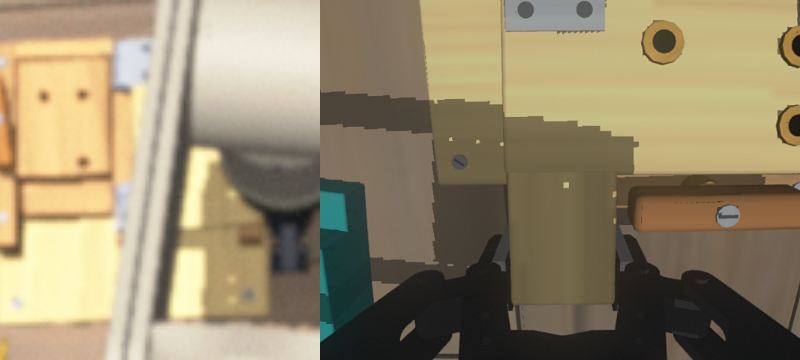

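The template has come down to about 0.15 rad above flat, because the tab slid in the pads. The button is clear of its edge. I'll release, then press the tab down gently with closed fingers.

```bash
python3 -m crank '[[0,0,0,0,5],[0,0,0,0,6],[0,0,0,0,6],[0,0,-3,0,6],[0,0,-6.5,0,6],[0.3,0,-6.5,0,0],[0.3,0,-6.5,0,0],[0.3,0,-6.5,0,0],[0.3,0,-6.5,0,0],[0.3,0,-6.5,0,0]]'; python3 -c "
from h import *
print(togo(-50,-112,92))"
```

```text
time: 15.3
tool_pos: [519.7, -19.5, 133.4]
tcp_rot: [-179.9, -0.0, 88.3]
ft_force: [0.3, -0.7, -0.1]
finger_gap: -0.1
grip_force: 0.0
[-0.19  0.14  4.14]
```

```bash
python3 -m crank '[[-0.2,0.1,1,0,0],[-0.2,0.1,1.8,0,0],[-0.2,0.1,2.2,0,0],[-0.2,0.1,2.5,0,0],[-0.2,0.1,2.8,0,0],[-0.2,0.1,3.1,0,0],[-0.2,0.1,3.4,0,0],[-0.2,0.1,3.7,0,0],[-0.2,0.1,3.9,0,0],[-0.2,0.1,4.1,0,0],[-0.2,0.1,4.1,0,0]]'; python3 -m crank '[[0,0,0.1,0,0],[0,0,0.2,0,0],[0,0,0.2,0,0]]'
```

```text
time: 16.4
tool_pos: [521.3, -21.5, 93.4]
tcp_rot: [-180.0, -0.0, 88.3]
ft_force: [0.9, -0.3, 0.1]
finger_gap: -0.1
grip_force: 0.0
time: 16.7
tool_pos: [521.4, -21.5, 91.6]
tcp_rot: [-180.0, -0.0, 88.3]
ft_force: [1.0, 0.0, 0.6]
finger_gap: -0.0
grip_force: 0.0
```

```bash
python3 -m crank '[[0,0,0.1,0,0],[0,0,0.2,0,0],[0,0,0.2,0,0]]';python3 -m crank '[[0,0,0.1,0,0],[0,0,0.1,0,0]]'; python3 -c "
from h import *
np.set_printoptions(precision=1,suppress=True)
im,W=shot('wrist','w6');st=sense()
for p in j2w(Q,[[x,y,68.5] for x in(-40,0,20) for y in(-30,-60,-70,-115)]):
  u,v=proj('wrist',p,st)[0].round().astype(int)
  if 3<v<470 and 3<u<630: print(p[:2],(u,v),np.nanmedian(W[v-3:v+4,u-3:u+4,2]))
"
```

```text
time: 17.0
tool_pos: [521.6, -21.6, 90.4]
tcp_rot: [180.0, 0.0, 88.3]
ft_force: [-4.0, 0.1, 7.6]
finger_gap: -0.4
grip_force: 3.8
time: 17.2
tool_pos: [521.7, -21.6, 90.3]
tcp_rot: [180.0, 0.0, 88.3]
ft_force: [-7.3, -0.3, 16.0]
finger_gap: -0.0
grip_force: 7.7
[533.2  60.3] (np.int64(353), np.int64(86)) 67.89724604478207
[532.4  30.3] (np.int64(352), np.int64(180)) 67.62253743243016
[532.1  20.3] (np.int64(351), np.int64(209)) 67.79425241118126
[530.9 -24.7] (np.int64(349), np.int64(328)) 87.07358142828878
[573.2  59.2] (np.int64(478), np.int64(87)) 67.69090226016168
[572.4  29.2] (np.int64(470), np.int64(180)) 67.86487085762619
[572.1  19.2] (np.int64(468), np.int64(209)) 67.86455419555398
[570.9 -25.8] (np.int64(456), np.int64(327)) -0.31751110877570454
[593.2  58.7] (np.int64(539), np.int64(88)) 67.68208218263348
[592.4  28.7] (np.int64(528), np.int64(181)) 67.64966948494609
[592.1  18.7] (np.int64(524), np.int64(209)) 67.74750765403775
[590.9 -26.3] (np.int64(508), np.int64(327)) -0.45712299064572903
```

Template flat: the surface reads about 68 mm everywhere and it is firm at 16 N. Now the button.

```bash
python3 -m crank '[[0,0,-1.5,0,0],[0,0,-5,0,0],[3,1,-5,0,0],[5.4,2.4,-5,0,0],[5.4,2.4,-5,0,0],[5.4,2.4,-5,0,0]]'; python3 -c "
from h import *
st=sense();print(togo(-26.5,-58,96))
im,W=shot('wrist','w7');np.set_printoptions(precision=1,suppress=True)
print(proj('wrist',j2w(Q,[[10,-88,85.5],[-24,-88,85.5],[44,-88,85.5]]),st))
cv2.imwrite('pics/w7.png',im[...,::-1])"
```

```text
time: 17.85
tool_pos: [547.1, 32.0, 138.9]
tcp_rot: [-180.0, 0.0, 88.4]
ft_force: [-0.4, -1.0, -0.6]
finger_gap: 0.1
grip_force: 0.0
[-0.01 -0.11  4.29]
[[400.6 347.8]
 [327.2 348.2]
 [473.1 347.1]]
```

View pics/w7.png

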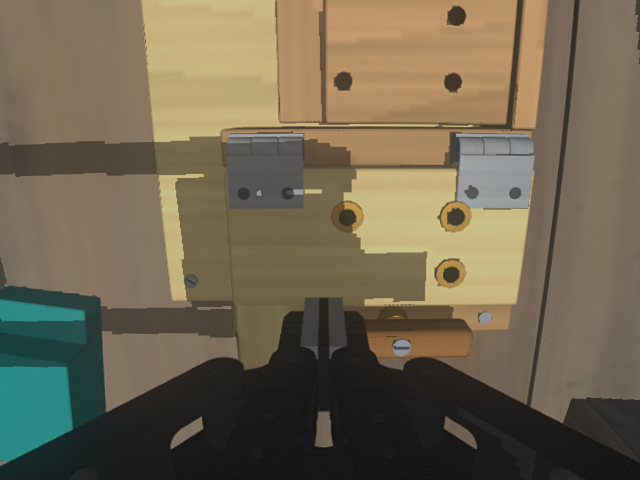

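The pivot screw at (401,348) matches the prediction, with the bar along the rail. Descending and sweeping.

```bash
python3 -m crank '[[0,-0.1,2,0,0],[0,-0.1,3.5,0,0],[0,-0.1,4.3,0,0],[0,-0.1,4.3,0,0],[0,-0.1,4.3,0,0]]'; python3 -m crank '[[-0.6,0,0,0,0],[-1.15,0,0,0,0],[-1.5,-0.08,0,0,0],[-1.83,-0.12,0,0,0],[-2.2,-0.08,0,0,0],[-2.52,-0.04,0,0,0],[-2.85,0.1,0,0,0],[-3.15,0.24,0,0,0],[-3.4,0.45,0,0,0],[-3.68,0.7,0,0,0],[-3.82,0.9,0,0,0],[-3.94,1.09,0,0,0],[-4.05,1.3,0,0,0],[-4.1,1.4,0,0,0],[-4.1,1.4,0,0,0]]'
```

```text
time: 18.4
tool_pos: [546.0, 31.5, 95.7]
tcp_rot: [-180.0, 0.0, 88.3]
ft_force: [-1.0, -0.0, -0.3]
finger_gap: -0.1
grip_force: 0.0
time: 19.9
tool_pos: [558.9, -9.9, 95.5]
tcp_rot: [-180.0, 0.0, 88.3]
ft_force: [-3.3, -2.0, -1.5]
finger_gap: 0.1
grip_force: 1.5
```

```bash
python3 -m crank '[[0,0.1,0,0,0],[0,0.15,0,0,0],[0,0.15,0,0,0]]'; python3 -m crank '[[0,0.1,0,0,0],[0,0.2,0,0,0],[0,0.2,0,0,0]]'
```

```text
time: 20.2
tool_pos: [560.3, -9.8, 95.6]
tcp_rot: [-180.0, 0.0, 88.3]
ft_force: [-4.2, -2.2, -0.5]
finger_gap: 0.3
grip_force: 2.0
time: 20.5
tool_pos: [561.4, -10.2, 95.5]
tcp_rot: [-179.9, 0.1, 88.3]
ft_force: [-8.4, -2.7, 2.0]
finger_gap: -0.0
grip_force: 4.4
```

```bash
python3 -m crank '[[0,0.1,0,0,0],[0,0.15,0,0,0],[0,0.15,0,0,0]]'; python3 -m crank '[[0,-1,0,0,0],[0,-1.5,-2,0,0],[-3,-2,-7,0,0],[-8,-4,-12,0,0],[-8,-4,-12,0,0],[-8,-4,-12,0,0]]'; python3 -c "
from h import *
np.set_printoptions(precision=1,suppress=True)
st=sense();im,W=shot('wrist','w8')
print(proj('wrist',j2w(Q,[[10,-88,85.5],[10,-54,85.5],[10,-122,85.5]]),st))
for p in j2w(Q,[[x,y,68.5] for x in(-40,40) for y in(-30,-70)]):
  u,v=proj('wrist',p,st)[0].round().astype(int)
  if 3<v<470 and 3<u<630: print(p[:2],(u,v),np.nanmedian(W[v-3:v+4,u-3:u+4,2]))
"
```

```text
time: 20.8
tool_pos: [561.7, -10.3, 95.3]
tcp_rot: [-179.7, 0.1, 88.3]
ft_force: [-15.4, -3.9, 6.9]
finger_gap: 0.3
grip_force: 7.8
time: 21.4
tool_pos: [523.9, -91.3, 221.4]
tcp_rot: [179.4, 0.2, 88.1]
ft_force: [0.7, 0.4, -0.2]
finger_gap: -0.2
grip_force: 0.0
[[417.5  77.2]
 [420.2  13.1]
 [414.7 137.8]]
[532.1  20.3] (np.int64(329), np.int64(48)) 67.86997018446222
[612.1  18.1] (np.int64(462), np.int64(49)) 67.86020335421429
```

View pics/w8.png

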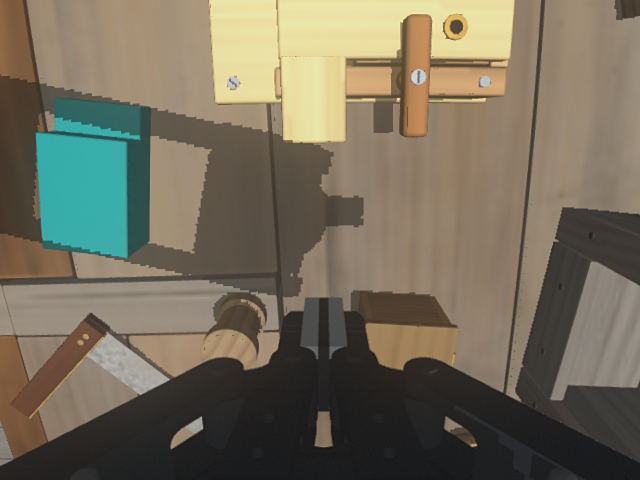

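The button is square across the template's edge: its line runs from (419,14) to (415,136), as predicted for 1.57. The template is flat and the arm is clear.

```bash
python3 -m crank '[[0,0,0,0,0],[0,0,0,0,0]]'; python3 -c "
from bench import hand_in
print(hand_in())"
```

```text
time: 21.65
tool_pos: [521.1, -87.6, 214.2]
tcp_rot: [-179.9, -0.1, 88.3]
ft_force: [0.1, -0.3, -0.8]
finger_gap: -0.4
grip_force: 0.0
the job is handed in; nothing more can be done
None
```

The changeover is done and handed in at 21.65 s: the blank is home against the stop, the template lies flat over it, and the button is turned fully across and locked; before the flip I first turned the button to along the rail, because its near arm overhung the template's landing area.

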